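# Pack the last sample tile and hold it flush with the spacer

## Robot

A 6-joint arm with a two-finger parallel gripper is mounted at the origin on the work surface. World frame = base frame: x ahead of the robot, y to its left, z up, the work surface at z = 0. Lengths are in m, angles in degrees, forces in N, time in s.
With the tool pointing down it reaches from about 0.3 to 0.75 m from the base axis. Payload 8.5 kg.
Tool frame: the origin (TCP) lies at the very end of the fingers, on their centre line; the grasp point (between the pads) lies 19 mm behind it; z points along the fingers, y is the line along which they close (so a half turn about z gives the same grasp; the last joint's range is limited). The gripper opens to 85 mm and grips with 20 to 120 N. Pads are 22 mm wide; open, the fingers measure 114 mm over their backs; the gripper's body (76 mm by 85 mm) begins 54 mm behind the grasp point. The pads swing forward as they close: fully open they stand 13 mm farther back than shut.
Start: joints at [60.716, 21.807, 74.336, -0, 83.858, -12.336], TCP at [0.16, 0.526, 0.231] pointing down, gripper open.
Joint ranges: [-178.18, 178.18], [-50.72, 133.34], [12.68, 142.11], [-81.47, 261.47], [9.98, 163.14], [-165.26, 165.26]. Speed limits (degrees/s): [136.94, 136.94, 180, 180, 180, 180].

## Interface

Orientations are given as a 3x3 rotation matrix whose columns are the frame's x, y, z axes.
In Python, from rig import env, optics, spotter gives the robot as it stands.
- The arm moves only by the shell command python3 -m crank 'ROWS' [FORCE]. ROWS is JSON, one flat list of numbers, 5 for each row, row after row: the finger opening in cm, from 0 to 8.54, then the shift along the tool's x, y, z in cm, then the turn about the tool's z in rad. A call has exactly 8 rows; each row shifts and turns the commanded pose from where the row before left it, along the tool's axes as they then stand; what a row does not reach is not made up. A row lasts 1/12 s, in which the tool goes at most 41.7 mm and 7.16 degrees, less where a joint would pass 70% of its speed; a pose out of reach is approached as far as the arm can. A call is refused whole if a number of a shift passes 4.17 or a number of a turn 0.125, either way. A call with a gripper value outside its range is refused whole. The fingers move at their own pace and stop on an object; FORCE is the grip in N (left out, the last holds). Time passes only in rows, so rows that do not move let the fingers close, or fill a call up. It gives the time, the measured TCP pose, the force, the opening and the grip force at its end, in the units of the state.
- env.observe(): the state, without advancing time (a new reading comes with each control period).
- optics.get_image(name): name is "scene" or "top" or "wrist"; returns a dict with "color" (400x640x3 uint8, red, green, blue), "intrinsics" (3x3 intrinsics, pixels), "pose" (4x4, takes a point from camera to world coordinates). Camera axes: x right, y up, looking along -z (the intrinsics and any distortion apply to the point x, -y, -z); pixel columns grow to the right and rows downward; lengths in m; the calibration is good to about 2 mm. A picture is of the moment at which its call begins. There is no depth.
- env.close_job(): hands the job in; it is judged then, once.
Trained networks look in a picture, given as the dict that the camera call returned (one of the last four; its "shot" number tells which), for a name from the list of things; names that differ only in an ending like _2 or _b are one class to them, and where a whole thing is asked for, a point or a joint stands for the part that bears it (a point fixed in the world has none). Each returns a list of dicts, best first, with "score" (0 to 1); they miss things now and then, are a little off and sometimes report something else, mostly with a low value. They report only what shows in the picture. A call takes as long as a camera call. They do not tell look-alikes from the thing itself.
- spotter.look_for(picture, query): "at" ([column, row] as shares, 0 to 1, of the picture: columns of its width, rows of its height, amid what is visible of it).
The state is a dict: "time_s": time; "q": joint angles; "qvel": joint speeds; "joint_efforts": joint torques, N m; "position": TCP position; "tool_rot": TCP orientation; "ft_force": force on the tool from outside, world axes, zero at the start; "wrist_torque": the same for the moment, N m; "grip_width": finger opening in m; "gripper_force": force on a finger pad.
Only numpy, scipy, OpenCV 4.12 (cv2) and the standard library are available. Lean on these libraries where they do the work, as an engineer would, in place of code of your own. Each camera call takes 0.05 s, during which the arm holds its last target. There are 200 camera calls.

## Task

Stand the thin white tile upright on edge in the empty bay of the packing rack, close to that bay's blue face and centred along its length, and let go of it. Then take the orange spacer out of its holder, slide it all the way down into the only gap wide enough for it, beside the white tile on the side away from the blue face, and push with it sideways so that the tile is pressed flat and flush against the blue face. Finish while still gripping the spacer and pressing: do not let go; leave everything else on the bench alone.

Things in the scene. Friction and masses are not known exactly. Their poses are not given: they have to be found in the camera images.
- rack: Fixed plywood rack: floor 130 (x) x 144 (y) x 6 mm; four walls 110 mm long (x), 8 mm thick, tops 66 mm above the bench, make three bays 36 mm wide at y = -44, 0, +44 mm, open above and at both x ends. Each bay's +y wall has a blue face looking to -y, into the bay; its other wall is bare. Two bays hold thick tiles. Origin: centre of the underside, z up.
- bay_pad: Black rubber pad, 112 (x) x 34 (y) x 2 mm, fixed on the floor of the empty bay (any of the three). Origin: centre of its underside, 6 mm above the bench, on the bay's middle line; axes parallel to the rack's. The blue face is at y = +18 mm in this frame, the bare wall at -18; pad top z = 2 (tile and spacer stand on it), wall tops z = 60. A flush tile's centre is at y = +12.
- tile: Loose glazed white tile standing on edge in its stand: 100 mm wide (x) x 12 mm thick (y) x 110 mm tall (z), about 0.3 kg. Origin: centre of its lower edge, z up. Its two faces are alike. Grip it across its 12 mm thickness near the top edge.
- tile_stand: Fixed grey stand, 130 (x) x 56 (y) x 44 mm, with a slot along its x, 106 x 15 mm and 36 mm deep (slot floor 8 mm above the bench), in which the tile stands at the start. Origin: centre of the underside.
- spacer: Orange plastic spacer, standing in its holder, 0.09 kg: a block 50 (x) x 16 (y) x 50 mm (z) and above it, centred, a thin grip blade 30 (x) x 8 (y) mm reaching to z = 155. Both sides alike. Origin: centre of its foot. Grip the blade across its 8 mm near the top, so that the fingers stay above the 110 mm tall tile once the block stands beside it.
- spacer_holder: Fixed dark steel holder, 84 (x) x 50 (y) x 45 mm, with a pocket 56 x 20 mm, 37 mm deep (floor 8 mm above the bench), in which the spacer stands at the start. Origin: centre of the underside.
- thick_tile_a: Loose terracotta tile, 100 (x) x 24 (y) x 62 mm (z), standing on edge in one of the rack's bays (6 mm gap either side: too narrow for the spacer); its top is 68 mm above the bench. Origin: centre of its lower edge. Leave alone.
- thick_tile_b: The same as thick_tile_a, of plain grey stone. Leave alone.
- tape_roll: Loose roll of brown tape lying flat, 100 mm across, 48 mm high. Origin: centre of the underside. Leave alone.
- mug: Loose blue mug, 80 mm across, 95 mm high. Origin: centre of the underside. Leave alone.
- carton: Loose closed carton, 100 (x) x 140 (y) x 80 mm. Origin: centre of the underside. Leave alone.
- cutter: Loose yellow box cutter lying flat, 140 mm long, 14 mm high. Origin: under its middle. Leave alone.
- scanner: Loose black hand scanner lying flat, about 160 x 50 x 32 mm. Origin: under its handle. Leave alone.
- label_roll: Loose white roll of labels standing on end, 80 mm across, 60 mm high. Origin: centre of the underside. Leave alone.
There are look-alikes about, which are no part of the job. Of the things shaped like the tile, the white one is meant.

How it is judged:
By the outcome, as a careful person would: the job done as asked, in the order asked, and still so for the second after the job is handed in, while the arm keeps its last pose, push and grip.
It also fails if it takes over 67 s, if anything falls off the work surface, if the arm or the gripper's body presses on something with over 40 N, if the wrist force passes 120 N, or if a joint passes its speed limit or range.

## Working session

There is one attempt and no reset: what is moved stays moved. The work goes in short steps, Python scripts to look and compute and a shell command to move; the robot and the scene stay as the last step left them, time stands still between calls to the robot, and variables do not carry over. Pictures are saved under pics/ and viewed, at most 12 in all, crops included, and the job is handed in when it is done.

```bash
mkdir -p pics; ls
cat > h.py <<'E'
import numpy as np, cv2
from rig import env, optics, spotter
def shot(name, fn=None):
    p=optics.get_image(name)
    if fn: cv2.imwrite('pics/'+fn, p['color'][:,:,::-1])
    return p
def toworld(p, uv, z):
    K=np.array(p['intrinsics']);T=np.array(p['pose'])
    d=np.linalg.inv(K)@np.array([uv[0],uv[1],1.]); d=T[:3,:3]@np.array([d[0],-d[1],-d[2]])
    o=T[:3,3]; return o+d*(z-o[2])/d[2]
def topix(p, X):
    K=np.array(p['intrinsics']);T=np.array(p['pose'])
    c=T[:3,:3].T@(np.array(X)-T[:3,3]); u=K@np.array([c[0],-c[1],-c[2]]); return u[:2]/u[2]
E
python3 - <<'E'
from h import *
s=env.observe(); print({k:np.round(v,3).tolist() for k,v in s.items()})
t=shot('top','top.png'); sc=shot('scene','scene.png')
print([k for k in t], np.round(t['intrinsics'],1), np.round(t['pose'],3), np.round(sc['pose'],3))
zs=dict(rack=.06,bay_pad=.008,tile=.1,tile_stand=.044,spacer=.15,spacer_holder=.045,thick_tile_a=.068)
for n,z in zs.items():
  for p in (t,sc):
    for r in spotter.look_for(p,n)[:3]:
        uv=np.array(r['at'])*[640,400]; print(n,'top' if p is t else 'scene',round(r['score'],2),uv.round(),toworld(p,uv,z).round(3))
E
```

```text
pics
{'time_s': 0.0, 'q': [60.717, 21.84, 74.385, 0.001, 83.857, -12.336], 'qvel': [-0.037, -0.021, -0.017, 0.081, 0.162, -0.061], 'joint_efforts': [-0.001, -44.846, -23.128, -0.0, 0.005, -0.0], 'position': [0.16, 0.526, 0.231], 'tool_rot': [[-0.957, 0.291, -0.001], [0.291, 0.957, -0.001], [0.0, -0.001, -1.0]], 'ft_force': [0.589, -0.392, -0.161], 'wrist_torque': [-0.032, 0.001, -0.023], 'gripper_force': 0.0, 'grip_width': 0.085}
['color', 'intrinsics', 'pose', 'shot'] [[504.4   0.  323.1]
 [  0.  504.4 203.7]
 [  0.    0.    1. ]] [[-2.900e-02  9.940e-01 -1.090e-01  3.560e-01]
 [-1.000e+00 -2.900e-02  4.000e-03 -9.000e-03]
 [ 1.000e-03  1.090e-01  9.940e-01  1.629e+00]
 [ 0.000e+00  0.000e+00  0.000e+00  1.000e+00]] [[-0.256 -0.848  0.464  1.215]
 [ 0.966 -0.218  0.135  0.204]
 [-0.013  0.483  0.875  1.276]
 [ 0.     0.     0.     1.   ]]
rack top 0.88 [377. 200.] [ 0.537 -0.184  0.06 ]
rack scene 0.74 [244. 184.] [ 0.575 -0.202  0.06 ]
rack scene 0.48 [366. 202.] [0.545 0.138 0.06 ]
bay_pad top 0.5 [393. 197.] [ 0.551 -0.243  0.008]
tile top 0.54 [286. 259.] [0.36  0.101 0.1  ]
tile top 0.53 [272. 214.] [0.498 0.142 0.1  ]
tile top 0.26 [337. 131.] [ 0.749 -0.065  0.1  ]
tile scene 0.77 [372. 144.] [0.381 0.119 0.1  ]
tile scene 0.69 [369. 190.] [0.529 0.14  0.1  ]
tile_stand top 0.72 [284. 211.] [0.51  0.11  0.044]
tile_stand scene 0.8 [368. 202.] [0.535 0.143 0.044]
spacer top 0.5 [210. 204.] [0.529 0.319 0.15 ]
spacer scene 0.77 [439. 208.] [0.566 0.325 0.15 ]
spacer scene 0.61 [267. 182.] [ 0.6   -0.117  0.15 ]
spacer_holder top 0.69 [219. 211.] [0.517 0.315 0.045]
spacer_holder scene 0.8 [428. 226.] [0.567 0.316 0.045]
thick_tile_a top 0.81 [367. 199.] [ 0.54  -0.152  0.068]
thick_tile_a top 0.58 [380. 198.] [ 0.541 -0.194  0.068]
thick_tile_a scene 0.78 [265. 181.] [ 0.555 -0.144  0.068]
thick_tile_a scene 0.66 [250. 181.] [ 0.565 -0.186  0.068]
```

View pics/top.png

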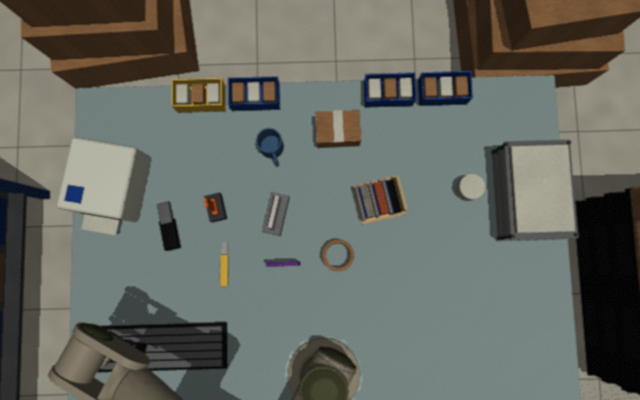

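View pics/scene.png

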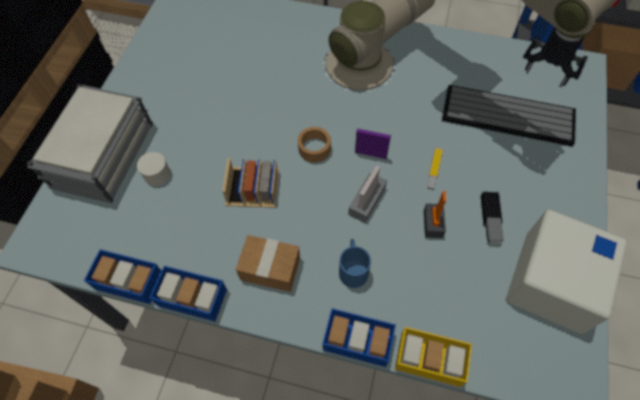

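The scene and top views agree. Things that could be taken for the tile in the top picture: the white one in the grey stand (276,213), and a purple plate lying or standing free (282,262). Other look-alikes are the small tiles in the boxes along the far edge. The white one in the stand fits the description. The spacer is the orange piece at (215,206), and the empty bay looks like the black one at (396,195). Next I check these in a close crop.

Run:
```python
import cv2,numpy as np
t=cv2.imread('pics/top.png');s=cv2.imread('pics/scene.png')
a=cv2.resize(t[165:275,190:420],(800,383),interpolation=cv2.INTER_CUBIC)
b=cv2.resize(s[145:220,215:295],(231,217),interpolation=cv2.INTER_CUBIC)
c=cv2.resize(s[125:240,340:455],(217,217),interpolation=cv2.INTER_CUBIC)
d=np.zeros((217,352,3),np.uint8)
cv2.imwrite('pics/crop1.png',np.vstack([a,np.hstack([b,c,d])]))
```

```text
(no output)
```

View pics/crop1.png

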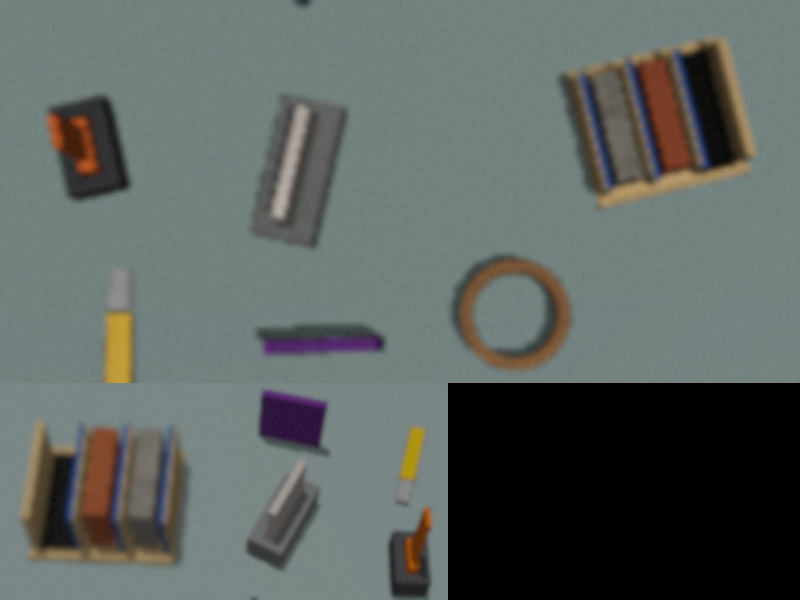

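The crop shows the white tile in the grey stand (crop 291,163), while the free-standing purple plate is the look-alike. The orange spacer is in the holder at crop (85,145). The empty bay is the rack's -y (right) one, with its black pad at crop (712,108). That bay's blue face is on its left, towards world +y. I choose the white tile.

```bash
cat >> h.py <<'E'
def plan(xyz, yawy=None):
    """turn (rad about tool z) to bring tool y to world angle yawy (deg, mod 180), then shifts (cm) in tool axes"""
    s=env.observe(); R=np.array(s['tool_rot']); a=np.degrees(np.arctan2(R[1,1],R[0,1])); d=0
    if yawy is not None: d=(yawy-a+90)%180-90
    c,q=np.cos(np.radians(d)),np.sin(np.radians(d)); R2=np.array([[c,-q,0],[q,c,0],[0,0,1]])@R
    print('t',round(s['time_s'],2),'pos',np.round(s['position'],4),'yaw',round(a,2),'turn rad',round(-np.radians(d),4),'shift cm',np.round(R2.T@(np.array(xyz)-s['position'])*100,2))
E
python3 - <<'E'
from h import *
t=shot('top')
f=lambda u,v,z: toworld(t,(190+u/3.478,165+v/3.482),z).round(3)
print('tile ends',f(304,105,.118),f(278,220,.118))
print('stand',[f(*c,.044) for c in((282,95),(347,107),(315,245),(252,232))])
print('rack',[f(*c,.066) for c in((570,75),(722,40),(752,157),(605,193))])
print('holder',[f(*c,.045) for c in((50,107),(105,97),(127,185),(73,198))])
p=f(291,163,.118); plan([p[0],p[1],.231],78)
E
```

```text
tile ends [0.552 0.122 0.118] [0.453 0.147 0.118]
stand [array([0.572, 0.149, 0.044]), array([0.559, 0.09 , 0.044]), array([0.435, 0.121, 0.044]), array([0.448, 0.178, 0.044])]
rack [array([ 0.579, -0.113,  0.066]), array([ 0.607, -0.251,  0.066]), array([ 0.501, -0.273,  0.066]), array([ 0.472, -0.14 ,  0.066])]
holder [array([0.567, 0.36 , 0.045]), array([0.574, 0.31 , 0.045]), array([0.494, 0.29 , 0.045]), array([0.483, 0.339, 0.045])]
t 0.85 pos [0.1603 0.5261 0.2313] yaw 73.05 turn rad -0.0864 shift cm [-4.157e+01 -3.125e+01  3.000e-02]
```

```bash
python3 -m crank '[8.5,-2.67,-1.86,0,-0.0515, 8.5,-2.67,-1.86,0,0, 8.5,-2.67,-1.86,0,0, 8.5,-2.67,-1.86,0,0, 8.5,-2.67,-1.86,0,0, 8.5,-2.67,-1.86,0,0, 8.5,-2.67,-1.86,0,0, 8.5,-2.67,-1.86,0,0]' && python3 -m crank '[8.5,-2.67,-1.86,0,0, 8.5,-2.67,-1.86,0,0, 8.5,-2.67,-1.86,0,0, 8.5,-2.67,-1.86,0,0, 8.5,-2.67,-1.86,0,0, 8.5,-2.67,-1.86,0,0, 8.5,-2.67,-1.86,0,0, 8.5,-2.67,-1.86,0,0]'
python3 - <<'E'
from h import *
plan([.503,.134,.231],76)
w=shot('wrist','w1.png'); print(np.round(w['pose'],3), np.round(w['intrinsics'],1))
print(topix(w,[.503,.134,.118]),[ (r['score'],np.array(r['at'])*[640,400]) for r in spotter.look_for(w,'tile')])
E
```

```text
time_s: 1.52
position: [0.3311, 0.3277, 0.2315]
tool_rot: [[-0.97, 0.242, 0.0], [0.242, 0.97, 0.0], [-0.0, 0.0, -1.0]]
ft_force: [0.5, -0.3, -0.3]
grip_width: 0.085
gripper_force: 0.0
time_s: 2.18
position: [0.5024, 0.1315, 0.2314]
tool_rot: [[-0.97, 0.242, 0.0], [0.242, 0.97, 0.0], [-0.0, 0.0, -1.0]]
ft_force: [1.2, 0.6, 0.3]
grip_width: 0.0851
gripper_force: 0.0
t 2.18 pos [0.5024 0.1315 0.2314] yaw 75.99 turn rad -0.0001 shift cm [0.01 0.26 0.04]
[[ 0.243 -0.923 -0.298  0.427]
 [ 0.97   0.23   0.076  0.151]
 [-0.002 -0.308  0.951  0.374]
 [ 0.     0.     0.     1.   ]] [[322.2   0.  313.7]
 [  0.  322.2 198.2]
 [  0.    0.    1. ]]
[316.54924882 193.14067674] [(0.74, array([236.096,  17.68 ])), (0.68, array([322.88, 186.8 ]))]
```

View pics/w1.png

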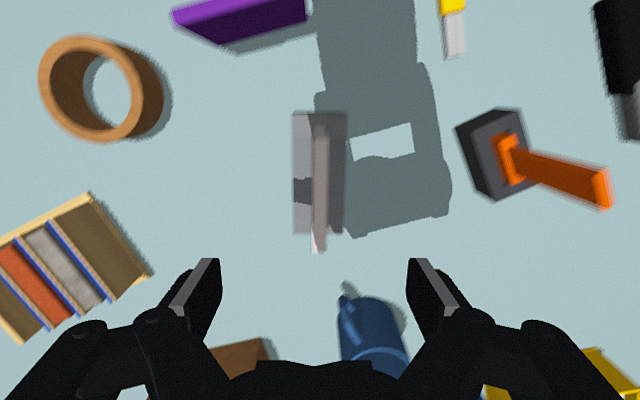

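The wrist view shows the tile in its stand at about (320,185). The spacer is at (510,155) leaning outward by perspective, and the rack is at lower left. I overlay the model outlines to refine this.

```bash
cat >> h.py <<'E'
def rect(p,img,c,yaw,lx,ly,z,col,k,off):
    a=np.radians(yaw);ex=np.array([np.cos(a),np.sin(a)]);ey=np.array([-ex[1],ex[0]])
    pts=[(topix(p,[*(np.array(c)+sx*lx/2*ex+sy*ly/2*ey),z])-off+.5)*k for sx,sy in((1,1),(1,-1),(-1,-1),(-1,1))]
    cv2.polylines(img,[np.round(pts).astype(np.int32)],True,col,1,cv2.LINE_AA)
def crop(p,u0,v0,u1,v1,k): return cv2.resize(p['color'][v0:v1,u0:u1,::-1].copy(),None,fx=k,fy=k,interpolation=cv2.INTER_CUBIC),np.array([u0,v0])
E
python3 - <<'E'
from h import *
w=shot('wrist')
A,o=crop(w,270,95,380,265,3.5); rect(w,A,(.503,.134),-14,.1,.012,.118,(0,0,255),3.5,o); rect(w,A,(.5035,.1345),-14,.13,.056,.044,(0,255,0),3.5,o)
B,o=crop(w,450,90,620,220,2.4)
rect(w,B,(.5295,.325),13,.084,.05,.045,(0,255,0),2.4,o);rect(w,B,(.5295,.325),13,.03,.008,.163,(255,0,0),2.4,o)
H=max(A.shape[0],B.shape[0]); f=lambda i:np.pad(i,((0,H-i.shape[0]),(0,0),(0,0)))
cv2.imwrite('pics/c2.png',np.hstack([f(A),f(B)]))
E
```

```text
(no output)
```

View pics/c2.png

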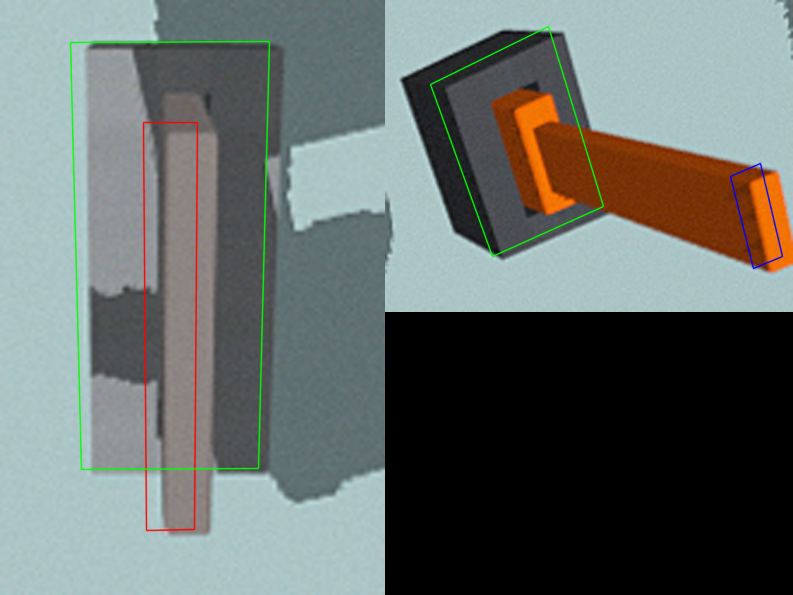

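The tile's top strip lies 4.5 mm further along its +y than my red outline, with yaw about -14.6. That puts the tile at about (0.505,0.138). I descend and grip gently.

```bash
python3 -m crank '[8.5,-0.1,0.69,0,0.0105, 8.5,0,0,2.4,0, 8.5,0,0,2.4,0, 8.5,0,0,2.4,0, 8.5,0,0,2.4,0, 8.5,0,0,2.4,0, 8.5,0,0,1.7,0, 8.5,0,0,1,0]' && python3 -m crank '[8.5,0,0,0,0, 5,0,0,0,0, 0.8,0,0,0,0, 0.8,0,0,0,0, 0.8,0,0,0,0, 0.8,0,0,0,0, 0.8,0,0,0,0, 0.8,0,0,0,0]' 30
```

```text
time_s: 3.0
position: [0.5027, 0.141, 0.0826]
tool_rot: [[-0.968, 0.251, -0.003], [0.251, 0.968, 0.0], [0.003, -0.001, -1.0]]
ft_force: [0.1, 0.1, 0.3]
grip_width: 0.085
gripper_force: 0.0
time_s: 3.67
position: [0.5044, 0.1393, 0.0847]
tool_rot: [[-0.968, 0.252, 0.001], [0.252, 0.968, -0.0], [-0.001, 0.0, -1.0]]
ft_force: [-1.5, -0.4, 4.9]
grip_width: 0.0112
gripper_force: 33.4
```

```bash
python3 -m crank '[0.8,0,0,0,0, 0.8,0,0,-1,0, 0.8,0,0,-2,0, 0.8,0,0,-2.2,0, 0.8,0,0,-2.2,0, 0.8,0,0,-1.8,-0.118, 0.8,0,0,0,-0.118, 0.8,0,0,0,-0.118]' 80 && python3 -m crank '[0.8,0,0,0,-0.118, 0.8,0.18,-2.84,0,0, 0.8,0.18,-2.84,0,0, 0.8,0.18,-2.84,0,0, 0.8,0.18,-2.84,0,0, 0.8,0.18,-2.84,0,0, 0.8,0.18,-2.84,0,0, 0.8,0,0,0,0]'
python3 - <<'E'
from h import *
w=shot('wrist'); np.save('w3.npy',w,allow_pickle=True)
plan([.5495,-.237,.175],102.5)
A=w['color'][:,:,::-1].copy(); 
c=np.array([.540,-.194]); rect(w,A,c,12.5,.11,.14,.066,(0,0,255),1,np.zeros(2)); rect(w,A,c,12.5,.13,.144,.006,(0,255,0),1,np.zeros(2))
cv2.imwrite('pics/w3.png',A)
E
```

```text
time_s: 4.33
position: [0.5043, 0.1394, 0.177]
tool_rot: [[-0.994, -0.105, 0.001], [-0.105, 0.995, 0.0], [-0.001, 0.0, -1.0]]
ft_force: [1.2, 0.5, -4.4]
grip_width: 0.0109
gripper_force: 77.8
time_s: 5.0
position: [0.5309, -0.0336, 0.1757]
tool_rot: [[-0.977, -0.212, -0.0], [-0.212, 0.977, -0.001], [0.001, -0.001, -1.0]]
ft_force: [0.2, -1.3, -2.3]
grip_width: 0.0106
gripper_force: 78.8
t 5.05 pos [ 0.5304 -0.0314  0.1756] yaw 102.24 turn rad -0.0045 shift cm [  2.59 -20.48   0.06]
```

View pics/w3.png

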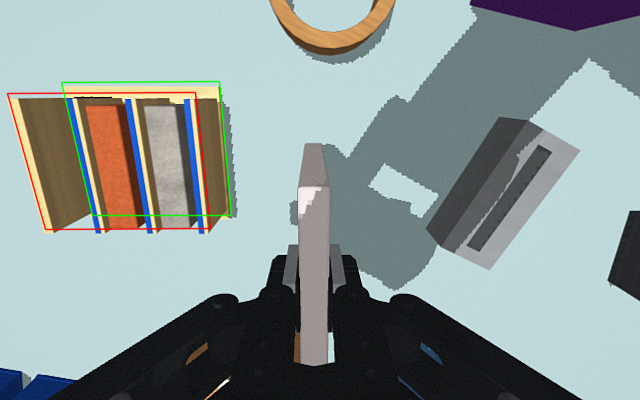

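The view shows the held tile upright in the fingers with its top -x end at (313,187). The rack's wall tops span (10,98), (195,98), (209,233) and (44,233), so my red outline is a few mm off. I fit the rack pose to those corners.

Run:
```python
from h import *
from scipy.optimize import least_squares
w=np.load('w3.npy',allow_pickle=True).item()
obs={(-1,1):(195,98),(-1,-1):(10,98),(1,1):(209,233),(1,-1):(44,233)}
def g(q):
    r=[]
    for (sx,sy),uv in obs.items():
        a=q[2];X=[q[0]+np.cos(a)*sx*.055-np.sin(a)*sy*.07,q[1]+np.sin(a)*sx*.055+np.cos(a)*sy*.07,.066]
        # wall tops outer extent: bays at +-44, walls outermost at +-(62..70)
        r+=list(topix(w,X)-uv)
    return r
s=least_squares(g,[.54,-.194,.2]); print(s.x,np.degrees(s.x[2]),np.round(s.fun,1))
# tile: -x end of top at z .209
print('tile end',toworld(w,(299,187),.209),toworld(w,(328.5,187),.209))
a=s.x[2]; ey=np.array([-np.sin(a),np.cos(a)])
for n,y in(('mid',-.044),('tile',-.044+.007)): print(n,s.x[:2]+ey*y)
t=s.x[:2]+ey*(-.044+.007); plan([*t,.175],90+np.degrees(a))
K=crop(w,0,70,260,260,3)
cv2.imwrite('pics/c3.png',K[0])
```

```text
[ 0.54437446 -0.19325091  0.20779007] 11.905494006662968 [ 0.4  0.5 -1.6 -0.5  0.2  0.5  1.2 -0.4]
tile end [ 0.48597994 -0.04831911  0.209     ] [ 0.48378409 -0.03818184  0.209     ]
mid [ 0.55345157 -0.23630443]
tile [ 0.55200749 -0.22945501]
t 5.05 pos [ 0.5304 -0.0314  0.1756] yaw 102.24 turn rad 0.0059 shift cm [  1.97 -19.82   0.06]
```

View pics/c3.png

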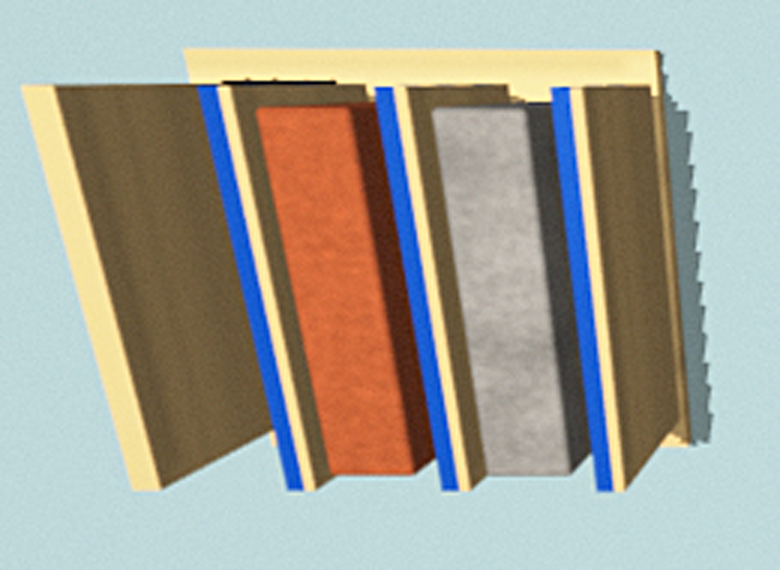

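```bash
python3 -m crank '[0.8,0.27,-2,0,0.006, 0.8,0.3,-3,0,0, 0.8,0.3,-3.2,0,0, 0.8,0.3,-3.2,0,0, 0.8,0.3,-3.2,0,0, 0.8,0.3,-2.98,0,0, 0.8,0.2,-1.5,0,0, 0.8,0.2,-0.5,0,0]'
python3 - <<'E'
from h import *
w=shot('wrist'); np.save('w4.npy',w,allow_pickle=True)
s=env.observe(); plan([.5495,-.2275,.175],101.9); print(s['ft_force'])
cv2.imwrite('pics/w4.png',w['color'][:,:,::-1])
E
```

```text
time_s: 5.72
position: [0.5503, -0.2267, 0.1755]
tool_rot: [[-0.978, -0.208, -0.001], [-0.208, 0.978, 0.001], [0.001, 0.001, -1.0]]
ft_force: [-0.5, 0.0, -1.6]
grip_width: 0.0111
gripper_force: 79.0
t 5.77 pos [ 0.55   -0.2262  0.1756] yaw 102.02 turn rad 0.0022 shift cm [ 0.08 -0.12  0.06]
[ 0.01017239 -0.96886787 -2.74778092]
```

View pics/w4.png

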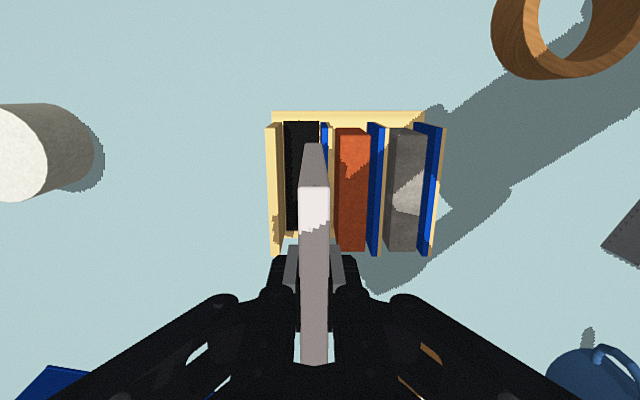

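The view shows the tile above the empty bay. The black pad is at (300,175) left of the tile, with the blue face at (325,130) just right of it. The rack corners are near (266,127), (447,128), (273,256) and (435,253).

Run:
```python
from h import *
from scipy.optimize import least_squares
w=np.load('w4.npy',allow_pickle=True).item()
obs={(-1,1):(446.5,128),(-1,-1):(265.5,126.5),(1,1):(435,253.5),(1,-1):(273.5,256)}
def g(q):
    r=[]
    for (sx,sy),uv in obs.items():
        a=q[2];X=[q[0]+np.cos(a)*sx*.055-np.sin(a)*sy*.07,q[1]+np.sin(a)*sx*.055+np.cos(a)*sy*.07,.066]
        r+=list(topix(w,X)-uv)
    return r
s=least_squares(g,[.54,-.194,.2]); print(s.x,np.degrees(s.x[2]),np.round(s.fun,1))
print('tile end',toworld(w,(299,187),.209),toworld(w,(328.5,187),.209))
```

```text
[ 0.5438009  -0.19361448  0.22038642] 12.627212005868344 [ 1.8 -2.3  0.1  1.3 -1.4  1.2 -0.7  0.3]
tile end [ 0.5053075  -0.24136361  0.209     ] [ 0.5031549  -0.23122847  0.209     ]
```

```bash
python3 -m crank '[0.8,0.1,-0.25,0,0, 0.8,0,0,1.2,0, 0.8,0,0,1.5,0, 0.8,0,0,1.5,0, 0.8,0,0,1.5,0, 0.8,0,0,1.5,0, 0.8,0,0,1,0, 0.8,0,0,0.5,0]' && python3 -m crank '[0.8,0,0,0,0, 0.8,0,0,0.1,0, 0.8,0,0,0.1,0, 0.8,0,0,0.1,0, 0.8,0,0,0,0, 0.8,0,0,0,0, 0.8,0,0,0,0, 0.8,0,0,0,0]'
```

```text
time_s: 6.43
position: [0.5497, -0.2266, 0.0884]
tool_rot: [[-0.978, -0.211, -0.001], [-0.211, 0.978, 0.001], [0.001, 0.001, -1.0]]
ft_force: [0.0, 0.4, -2.7]
grip_width: 0.0109
gripper_force: 78.9
time_s: 7.1
position: [0.5499, -0.228, 0.0864]
tool_rot: [[-0.978, -0.21, 0.0], [-0.21, 0.978, -0.0], [-0.0, -0.0, -1.0]]
ft_force: [-0.4, -0.1, -2.2]
grip_width: 0.0111
gripper_force: 78.9
```

```bash
python3 -m crank '[0.8,0,0.05,0,0, 0.8,0,0.05,0,0, 0.8,0,0.05,0,0, 0.8,0,0.05,0,0, 0.8,0,0,0,0, 0.8,0,0,0,0, 0.8,0,0,0,0, 0.8,0,0,0,0]' | grep -E "pos|ft_"&& python3 -m crank '[0.8,0,0.05,0,0, 0.8,0,0.05,0,0, 0.8,0,0.05,0,0, 0.8,0,0,0,0, 0.8,0,0,0,0, 0.8,0,0,0,0, 0.8,0,0,0,0, 0.8,0,0,0,0]'| grep -E "pos|ft_"
```

```text
position: [0.5495, -0.2263, 0.0864]
ft_force: [0.7, -4.0, -4.0]
position: [0.5495, -0.2261, 0.0864]
ft_force: [1.1, -8.3, -6.0]
```

Contact with the blue face is at TCP y of about -0.2264. I back off about 2.5 mm, set it down and release.

```bash
python3 -m crank '[0.8,0,-0.12,0,0, 0.8,0,-0.12,0,0, 0.8,0,-0.1,0,0, 0.8,0,0,0.05,0, 0.8,0,0,0.05,0, 0.8,0,0,0.05,0, 0.8,0,0,0,0, 0.8,0,0,0,0]' | grep -E "pos|ft_"&& python3 -m crank '[0.8,0,0,0.03,0, 0.8,0,0,0,0, 0.8,0,0,0,0, 0.8,0,0,0,0, 0.8,0,0,0,0, 0.8,0,0,0,0, 0.8,0,0,0,0, 0.8,0,0,0,0]' 20| grep -E "pos|ft_"
```

```text
position: [0.5498, -0.2277, 0.0849]
ft_force: [-0.4, 0.0, -1.5]
position: [0.5499, -0.2279, 0.0848]
ft_force: [-2.4, 1.7, 5.6]
```

```bash
python3 -m crank '[2,0,0,0,0, 3,0,0,0,0, 4.5,0,0,0,0, 4.5,0,0,0,0, 4.5,0,0,0,0, 4.5,0,0,-0.3,0, 4.5,0,0,-1.5,0, 4.5,0,0,-3,0]' && python3 -m crank '[4.5,0,0,-3.2,0, 4.5,0,0,-3.5,0, 4.5,0,0,-3.5,0, 4.5,0,2,-2,0, 4.5,0,4,0,0, 4.5,0,4,0,0, 4.5,0,4,0,0, 4.5,0,4,0,0]'
python3 - <<'E'
from h import *
w=shot('wrist'); np.save('w5.npy',w,allow_pickle=True)
cv2.imwrite('pics/w5.png',w['color'][:,:,::-1])
plan([.531,.330,.24],103)
E
```

```text
time_s: 10.43
position: [0.5486, -0.2271, 0.1303]
tool_rot: [[-0.978, -0.21, -0.006], [-0.21, 0.978, 0.004], [0.005, 0.005, -1.0]]
ft_force: [0.2, 0.1, 0.3]
grip_width: 0.0447
gripper_force: 0.0
time_s: 11.1
position: [0.5113, -0.0503, 0.2549]
tool_rot: [[-0.978, -0.209, 0.001], [-0.209, 0.978, -0.0], [-0.001, -0.0, -1.0]]
ft_force: [1.1, -0.1, 0.3]
grip_width: 0.0449
gripper_force: 0.0
t 11.15 pos [ 0.5096 -0.0443  0.2553] yaw 102.32 turn rad -0.0118 shift cm [-10.5   35.98   1.63]
```

View pics/w5.png

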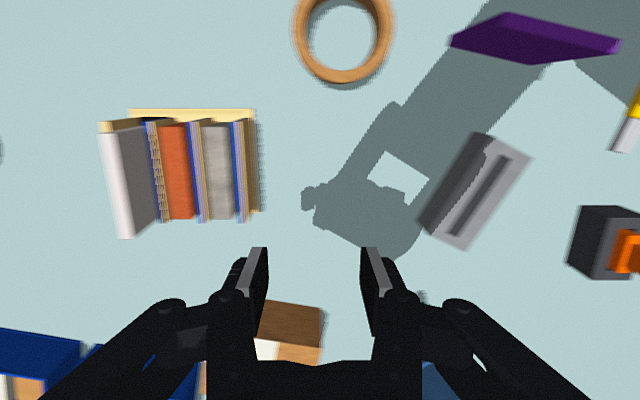

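The tile stands upright in the bay at (125,180), released. Next I go over the spacer and look.

```bash
python3 -m crank '[6,-0.5,1.8,0,-0.012, 6,-1,3.5,0,0, 6,-1,3.5,0,0, 6,-1,3.5,0,0, 6,-1,3.5,0,0, 6,-1,3.5,0,0, 6,-1,3.5,0,0, 6,-1,3.5,0,0]' >/dev/null && python3 -m crank '[6,-1,3.5,0,0, 6,-1,3.0,0,0, 6,-0.7,2,0,0, 6,-0.3,0.9,0,0, 6,0,0,0,0, 6,0,0,0,0, 6,0,0,0,0, 6,0,0,0,0]'
python3 - <<'E'
from h import *
w=shot('wrist'); np.save('w6.npy',w,allow_pickle=True)
plan([.531,.330,.24],103)
A,o=crop(w,220,40,420,240,3)
rect(w,A,(.5295,.328),13,.084,.05,.045,(0,255,0),3,o);rect(w,A,(.5295,.328),13,.03,.008,.163,(255,0,0),3,o)
cv2.imwrite('pics/c6.png',A)
E
```

```text
time_s: 12.48
position: [0.5359, 0.3181, 0.2549]
tool_rot: [[-0.976, -0.22, 0.0], [-0.22, 0.976, -0.0], [-0.0, -0.0, -1.0]]
ft_force: [0.8, -0.4, 0.7]
grip_width: 0.0599
gripper_force: 0.0
t 12.53 pos [0.5359 0.3183 0.2548] yaw 102.7 turn rad -0.0053 shift cm [0.22 1.26 1.48]
```

View pics/c6.png

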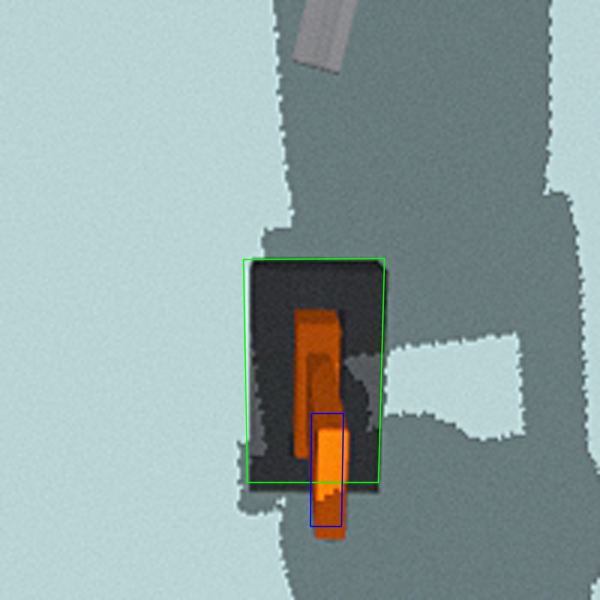

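The blade top is at crop (332,485), about 1.5 mm in y and 3.7 mm in x beyond my outline, so the spacer is at about (0.533,0.330) with yaw 12.

```bash
python3 -m crank '[6,0.05,1.23,0,0.012, 6,0,0,1.5,0, 6,0,0,2.2,0, 6,0,0,2.5,0, 6,0,0,2.5,0, 6,0,0,2.2,0, 6,0,0,1.4,0, 6,0,0,0.6,0]' >/dev/null && python3 -m crank '[6,0,0,0,0, 3,0,0,0,0, 0.4,0,0,0,0, 0.4,0,0,0,0, 0.4,0,0,0,0, 0.4,0,0,0,0, 0.4,0,0,0,0, 0.4,0,0,0,0]' 40
```

```text
time_s: 13.87
position: [0.5329, 0.3314, 0.1264]
tool_rot: [[-0.978, -0.21, 0.002], [-0.21, 0.978, 0.0], [-0.002, -0.0, -1.0]]
ft_force: [-0.0, -1.5, 4.9]
grip_width: 0.0077
gripper_force: 41.0
```

```bash
python3 -m crank '[0.4,0,0,0,0, 0.4,0,0,-2.5,0, 0.4,0,0,-3.5,0, 0.4,0,0,-3.5,0, 0.4,0,0,-3.5,0, 0.4,0,0,-3.4,0, 0.4,0.36,-2,0,0, 0.4,0.53,-3,0,0]' 100 && python3 -m crank '[0.4,0.62,-3.5,0,0, 0.4,0.62,-3.5,0,0, 0.4,0.62,-3.5,0,0, 0.4,0.62,-3.5,0,0, 0.4,0.62,-3.5,0,0, 0.4,0.62,-3.5,0,0, 0.4,0.62,-3.5,0,0, 0.4,0.62,-3.5,0,0]' >/dev/null && python3 -m crank '[0.4,0.62,-3.5,0,0, 0.4,0.62,-3.5,0,0, 0.4,0.62,-3.5,0,0, 0.4,0.62,-3.5,0,0, 0.4,0.62,-3.5,0,0, 0.4,0.62,-3.5,0,0, 0.4,0.36,-2,0,0, 0.4,0.16,-0.8,0,0]' && python3 -m crank '[0.4,0,0,0,0, 0.4,0,0,0,0, 0.4,0,0,0,0, 0.4,0,0,0,0, 0.4,0,0,0,0, 0.4,0,0,0,0, 0.4,0,0,0,0, 0.4,0,0,0,0]' >/dev/null
python3 - <<'E'
from h import *
w=shot('wrist'); np.save('w7.npy',w,allow_pickle=True); print(env.observe()['grip_width'])
plan([.5535,-.2447,.22],102.1)
A,o=crop(w,200,60,440,300,2.5); cv2.imwrite('pics/c7.png',A)
E
```

```text
time_s: 14.53
position: [0.5342, 0.282, 0.2911]
tool_rot: [[-0.977, -0.213, 0.003], [-0.213, 0.977, 0.002], [-0.004, 0.001, -1.0]]
ft_force: [0.0, 0.1, -1.1]
grip_width: 0.0071
gripper_force: 97.5
time_s: 15.87
position: [0.5525, -0.2481, 0.2884]
tool_rot: [[-0.978, -0.207, -0.001], [-0.207, 0.978, 0.001], [0.001, 0.001, -1.0]]
ft_force: [0.4, 0.3, -2.1]
grip_width: 0.0069
gripper_force: 97.6
0.006739122785621139
t 16.58 pos [ 0.5529 -0.245   0.2896] yaw 102.11 turn rad 0.0003 shift cm [-0.06  0.02  6.96]
```

View pics/c7.png

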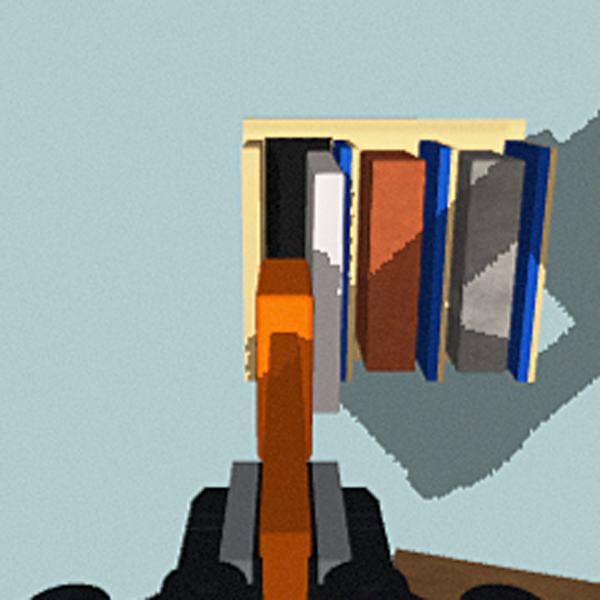

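The spacer hangs above the bay's left part. Its block top edge runs (258-312,295) in the crop, the tile top is at (315-343,172), and the bare wall's inner edge is at (262,145). I check the gap numerically.

Run:
```python
from h import *
w=np.load('w7.npy',allow_pickle=True).item()
a=np.radians(12.1);ex=np.array([np.cos(a),np.sin(a)]);ey=np.array([-ex[1],ex[0]]); m=np.array([.5532,-.2365])
f=lambda u,v,z:((lambda d:(round(d@ex*1e3,1),round(d@ey*1e3,1)))(toworld(w,(200+u/2.5,60+v/2.5),z)[:2]-m))
print('block',f(258,293,.2216),f(312,293,.2216),'foot end',f(262,260,.1716),f(309,260,.1716))
print('tile',f(317,173,.118),f(343,173,.118),f(314,412,.118),f(339,412,.118))
print('wall inner',f(262,142,.066),f(256,380,.066),'blue',f(334,142,.066))
```

```text
block (np.float64(-27.1), np.float64(-15.2)) (np.float64(-27.1), np.float64(-0.6)) foot end (np.float64(-25.7), np.float64(-15.5)) (np.float64(-25.7), np.float64(-0.1))
tile (np.float64(-48.3), np.float64(4.3)) (np.float64(-48.3), np.float64(14.2)) (np.float64(50.5), np.float64(4.2)) (np.float64(50.5), np.float64(14.7))
wall inner (np.float64(-56.5), np.float64(-18.2)) (np.float64(55.4), np.float64(-22.0)) blue (np.float64(-56.5), np.float64(13.6))
```

The spacer sits at y ≈ -15.5..-0.3 in a gap of -18..+4.3. I shift it 0.8 mm and insert.

```bash
python3 -m crank '[0.4,0,0.08,1,0, 0.4,0,0,2.5,0, 0.4,0,0,2.5,0, 0.4,0,0,1.5,0, 0.4,0,0,1,0, 0.4,0,0,1,0, 0.4,0,0,1,0, 0.4,0,0,1,0]' |grep -E "pos|ft_|width" && python3 -m crank '[0.4,0,0,0.8,0, 0.4,0,0,0.8,0, 0.4,0,0,0.8,0, 0.4,0,0,0.8,0, 0.4,0,0,0.6,0, 0.4,0,0,0.3,0, 0.4,0,0,0.2,0, 0.4,0,0,0,0]' |grep -E "pos|ft_|width"
```

```text
position: [0.553, -0.2446, 0.1744]
ft_force: [-0.3, 0.2, -0.9]
grip_width: 0.0067
position: [0.5527, -0.2444, 0.1313]
ft_force: [0.1, -0.1, -1.8]
grip_width: 0.0065
```

```bash
python3 -m crank '[0.4,0,0,0.1,0, 0.4,0,0,0.1,0, 0.4,0,0,0.1,0, 0.4,0,0,0.1,0, 0.4,0,0,0.05,0, 0.4,0,0,0,0, 0.4,0,0,0,0, 0.4,0,0,0,0]' |grep -E "pos|ft_|width" && python3 -m crank '[0.4,0,0,0.05,0, 0.4,0,0,0.03,0, 0.4,0,0,0,0, 0.4,0,0,0,0, 0.4,0,0,0,0, 0.4,0,0,0,0, 0.4,0,0,0,0, 0.4,0,0,0,0]' |grep -E "pos|ft_|width"
```

```text
position: [0.5528, -0.2444, 0.1271]
ft_force: [0.3, -0.6, -1.1]
grip_width: 0.007
position: [0.5528, -0.2444, 0.1265]
ft_force: [-0.4, -0.4, 4.1]
grip_width: 0.007
```

Seated on the pad. Now I push towards the blue face.

```bash
python3 -m crank '[0.4,0,0.08,0,0, 0.4,0,0.08,0,0, 0.4,0,0.08,0,0, 0.4,0,0.08,0,0, 0.4,0,0.05,0,0, 0.4,0,0,0,0, 0.4,0,0,0,0, 0.4,0,0,0,0]' |grep -E "pos|ft_|width" && python3 -m crank '[0.4,0,0.05,0,0, 0.4,0,0.05,0,0, 0.4,0,0.05,0,0, 0.4,0,0,0,0, 0.4,0,0,0,0, 0.4,0,0,0,0, 0.4,0,0,0,0, 0.4,0,0,0,0]' |grep -E "pos|ft_|width"
```

```text
position: [0.5522, -0.241, 0.1265]
ft_force: [0.9, -3.6, 4.6]
grip_width: 0.007
position: [0.5519, -0.2397, 0.1265]
ft_force: [1.3, -4.7, 5.4]
grip_width: 0.0066
```

```bash
python3 -m crank '[0.4,0,0.05,0,0, 0.4,0,0.05,0,0, 0.4,0,0,0,0, 0.4,0,0,0,0, 0.4,0,0,0,0, 0.4,0,0,0,0, 0.4,0,0,0,0, 0.4,0,0,0,0]' |grep -E "pos|ft_|width" && python3 -m crank '[0.4,0,0.05,0,0, 0.4,0,0.05,0,0, 0.4,0,0,0,0, 0.4,0,0,0,0, 0.4,0,0,0,0, 0.4,0,0,0,0, 0.4,0,0,0,0, 0.4,0,0,0,0]' |grep -E "pos|ft_|width"
```

```text
position: [0.5518, -0.2394, 0.1265]
ft_force: [2.3, -7.1, 3.8]
grip_width: 0.0069
position: [0.5518, -0.2392, 0.1265]
ft_force: [2.0, -10.2, 3.0]
grip_width: 0.0068
```

```bash
python3 -m crank '[0.4,0,0.05,0,0, 0.4,0,0.05,0,0, 0.4,0,0.05,0,0, 0.4,0,0,0,0, 0.4,0,0,0,0, 0.4,0,0,0,0, 0.4,0,0,0,0, 0.4,0,0,0,0]' 120 |grep -E "pos|ft_|width"
python3 - <<'E'
from h import *
plan([.5518,-.2392,.1265],102.1)
w=shot('wrist'); s=shot('scene')
A,o=crop(w,220,60,420,300,2); B,_=crop(s,215,145,295,225,5)
H=480; cv2.imwrite('pics/c8.png',np.hstack([A,np.pad(B,((0,80),(0,0),(0,0)))]))
E
```

```text
position: [0.5517, -0.2386, 0.1266]
ft_force: [2.5, -12.7, 0.8]
grip_width: 0.0065
t 22.58 pos [ 0.5517 -0.2386  0.1266] yaw 102.06 turn rad -0.0007 shift cm [ 0.   -0.06  0.01]
```

View pics/c8.png

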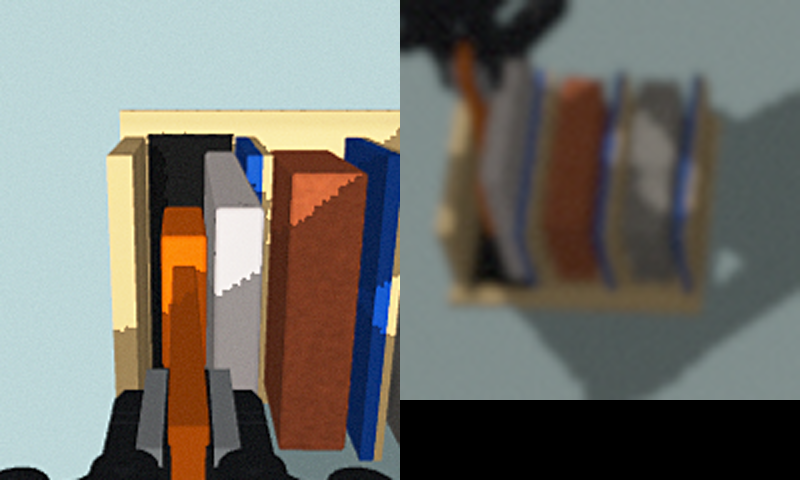

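The wrist view shows the orange block (185,240) seated on the pad between the bare wall and the tile (240,250). The tile is upright against the blue face. The force rises only through stiffness (12.7 N, well above tile friction), so the tile is against the face. One short hold to check it is steady, then I hand in.

```bash
python3 -m crank '[0.4,0,0,0.03,0, 0.4,0,0,0,0, 0.4,0,0,0,0, 0.4,0,0,0,0, 0.4,0,0,0,0, 0.4,0,0,0,0, 0.4,0,0,0,0, 0.4,0,0,0,0]'
python3 - <<'E'
from h import *
print(env.observe()['ft_force'], env.close_job())
E
```

```text
time_s: 23.35
position: [0.5517, -0.2386, 0.1266]
tool_rot: [[-0.978, -0.209, 0.003], [-0.209, 0.978, -0.006], [-0.001, -0.006, -1.0]]
ft_force: [1.4, -13.5, 2.9]
grip_width: 0.0066
gripper_force: 118.0
the job is handed in; nothing more can be done
[  1.4420006  -13.45830201   2.87841857] None
```

The job is handed in at 23.4 s: the white tile stands in the empty bay, and the spacer, still gripped and seated on the pad, presses it against the blue face with a steady 13.5 N (flushness judged from force and position, no verdict returned).

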